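# Lay the tools on the tool rest in order of length

### The job

Tidy the bench: lay the four tools lying loose beside the tool rest on its four rests, one to each, in order of overall length, the shortest (flat case) next to the upright steel post at one end of the row and the longest (cordless driver) farthest from it. Each tool lies straight along its rest, either way round, with the middle of its grip centred on the rest and settled in both V-saddles; let go of all of them.

Things in the scene. Friction and masses are not known exactly. Their poses are not given: they have to be found in the camera images.
- bit_case_grip (a point): the shortest: flat dark blue bit case, 36 x 78 x 21 mm, lying flat. Point: its middle, 10.5 mm over its underside. y along its length, x across (grip across 36 mm).
- plug_gauge_grip (a point): the second: steel plug gauge, 137 mm long over all: a flat handle 24 wide, 85 long and 12 mm thick with a thin round pin at each end. Point: middle of the handle, 6 mm over its underside. y along its length (grip across 24 mm).
- driver_red_grip (a point): the third: screwdriver 189 mm long, red round handle 26 mm thick and 88 mm long, thin steel shaft. Point: middle of the handle, on its axis, 13 mm over its underside. y along the tool; the shaft points to its -y and reaches 138 mm from the point. Lies flat at the start, tip away from the robot (+x); its own z is up then.
- inline_driver_grip (a point): the longest: grey cordless screwdriver 224 mm long, round body 32 mm thick (full thickness from 59 mm on the -y side to 71 mm on the +y side of the point), narrower black nose and bit towards its -y, reaching 142 mm from the point. Point: on the axis of the body, 16 mm over its underside. y along the tool. Lies flat at the start, tip away from the robot (+x); its own z is up then.
- rest_a: one of four like grey tool rests, 54 x 78 mm, in a row, 64 mm apart. Origin: centre of its underside, 4 mm over the worktop; z up; x along the row, y the way a tool lies. V-saddles 12 mm thick at y = +-31 mm: bottom of the V 16 mm over the origin, sides rising 15 deg to 23 mm. Between them 50 mm free for fingers, floor 3 mm over the origin. Its place in the row is drawn afresh.
- rest_b: one of four like grey tool rests, 54 x 78 mm, in a row, 64 mm apart. Origin: centre of its underside, 4 mm over the worktop; z up; x along the row, y the way a tool lies. V-saddles 12 mm thick at y = +-31 mm: bottom of the V 16 mm over the origin, sides rising 15 deg to 23 mm. Between them 50 mm free for fingers, floor 3 mm over the origin. Its place in the row is drawn afresh.
- rest_c: one of four like grey tool rests, 54 x 78 mm, in a row, 64 mm apart. Origin: centre of its underside, 4 mm over the worktop; z up; x along the row, y the way a tool lies. V-saddles 12 mm thick at y = +-31 mm: bottom of the V 16 mm over the origin, sides rising 15 deg to 23 mm. Between them 50 mm free for fingers, floor 3 mm over the origin. Its place in the row is drawn afresh.
- rest_d: one of four like grey tool rests, 54 x 78 mm, in a row, 64 mm apart. Origin: centre of its underside, 4 mm over the worktop; z up; x along the row, y the way a tool lies. V-saddles 12 mm thick at y = +-31 mm: bottom of the V 16 mm over the origin, sides rising 15 deg to 23 mm. Between them 50 mm free for fingers, floor 3 mm over the origin. Its place in the row is drawn afresh.
- start_post: upright steel post, 12 mm thick, 60 mm tall, on a dark foot at one end of the row, in line with the rests; their centres are 52, 116, 180 and 244 mm from it. The other end has only a low dark block, 10 mm tall. Origin: centre of the foot's underside, 4 mm over the worktop. Which end changes. (Behind the bench's middle a black fixture overhangs: x > 0.61, y -0.12 to 0, z > 0.15 m.)
Mind the look-alikes: they are no part of the job. Leave any blue look-alike of the rest_c alone.

How it is judged:
By the outcome, as a careful person would: the job done as asked, in the order asked, and still so for the second after the job is handed in, with the robot touching nothing.
It also fails if it takes over 128 s, if anything falls off the work surface, if the arm or the gripper's body presses on something with over 40 N, if the wrist force passes 120 N, or if a joint passes its speed limit or range.

### The arm

A 6-joint arm with a two-finger parallel gripper is mounted at the origin on a cart in front of the work surface, level with it; the furniture and walls round the work are solid. World frame = base frame: x ahead of the robot, y to its left, z up, the work surface at z = 0. Lengths are in mm, angles in rad, forces in N, time in s.
With the tool pointing down it reaches from about 325 to 850 mm from the base axis. Payload 4.4 kg.
Tool frame: the origin (TCP) lies on the front face of the gripper's body, between the roots of the fingers; the fingertips stand 97 mm ahead of it and the grasp point (between the pads) lies r.pinch_z ahead of it (r.pinch_z is the distance from the TCP to the grasp point, in mm); z points along the fingers, y is the line along which they close (so a half turn about z gives the same grasp; the last joint's range is limited). The gripper opens to 94 mm and grips with 3 to 60 N. Pads are 16 mm wide; open, the fingers measure 119 mm over their backs; the gripper's body (75 mm by 177 mm) begins 78 mm behind the grasp point.
Start: joints at [-1.276, 0.207, 1.542, -0, 1.393, -0.15], TCP at [247.398, -519.059, 302.647] pointing down, gripper open.
Joint ranges: [-2.73, 2.73], [-0.86, 2.22], [0.23, 2.46], [-1.11, 4.25], [0.08, 2.63], [-2.82, 2.82]. Speed limits (rad/s): [2.79, 2.79, 3.14, 3.14, 3.14, 3.14].

### API

Orientations are given as a unit quaternion [x, y, z, w].
In Python, from plant import r, get_image, camera_params gives the robot as it stands.
- The arm moves only by the tool drive_tool, never from a script. Its argument "moves" is a list of rows, each an object of numbers: "x", "y", "z": the shift along the tool's x, y, z in mm; "ax", "ay", "az": the turn, a rotation vector about the tool's x, y, z in rad; "claw": the closure, from 0 (fully open) to 1 (shut). In form: [{"x": .., "y": .., "z": .., "ax": .., "ay": .., "az": .., "claw": ..}, ...]. A call has exactly 8 rows; each row is the pose to reach, as a shift and turn from the pose commanded when the call began, along the tool's axes at that moment; what a row does not reach only later rows make up. A row lasts 1/12 s, in which the tool goes at most 41.7 mm and 7.16 degrees, less where a joint would pass 70% of its speed; a pose out of reach is approached as far as the arm can. A call with a gripper value outside its range is refused whole. The fingers move at their own pace and stop on an object; the grip force is fixed at half the most. Time passes only in rows, so rows that repeat a pose let the fingers close, or fill a call up. It gives the time, the measured TCP pose, the force, the opening and the grip force at its end, in the units of the state.
- r.sense(): the state, without advancing time (a new reading comes with each control period).
- get_image(name): name is "scene" or "top"; returns the picture (420x560x3 uint8, blue, green, red); there is no depth.
- camera_params(name): a dict with "camera_matrix" (3x3 intrinsics, pixels), "R" (3x3) and "t" (3): a world point X has camera coordinates R X + t. Camera axes: x right, y down, z forward; pixel columns grow to the right and rows downward; lengths in mm; the calibration is good to about 2 mm. A picture is of the moment at which its call begins. camera_params takes no time and is no camera call.
- r.close_job(): hands the job in; it is judged then, once.
The state is a dict: "time_s": time; "joint_pos": joint angles; "dq": joint speeds; "joint_torque": joint torques, N m; "tool_pos": TCP position; "orientation": TCP orientation; "ft_force": force on the tool from outside, world axes, zero at the start; "moment": the same for the moment, N m; "finger_gap": finger opening in mm; "gripper_force": force on a finger pad.
Only numpy, scipy, OpenCV 4.12 (cv2) and the standard library are available. Lean on these libraries where they do the work, as an engineer would, in place of code of your own. Each camera call takes 0.05 s, during which the arm holds its last target. There are 200 camera calls.

## Working session

There is one attempt and no reset: what is moved stays moved. The work goes in short steps, Python scripts to look and compute and a tool call to move; the robot and the scene stay as the last step left them, time stands still between calls to the robot, and variables do not carry over. Pictures are saved under pics/ and viewed, at most 14 in all, crops included, and the job is handed in when it is done.

Besides the shell and the picture viewer there is one more tool, called after "Call:" by a JSON object that holds its "fn" and its "kwargs", one argument or row to a line. drive_tool: Moves the arm, as the interface text tells. Its arguments: {"type":"object","properties":{"moves":{"type":"array"}},"required":["moves"]}

```bash
ls; mkdir -p pics
python3 - <<'E'
from plant import r,get_image,camera_params
import cv2,numpy as np
for n in("scene","top"):
    cv2.imwrite(f"pics/{n}0.png",get_image(n)); p=camera_params(n); print(n,np.round(p["camera_matrix"],1).tolist(),np.round(p["R"],4).tolist(),np.round(p["t"],1).tolist())
s=r.sense();print(s["tool_pos"],s["orientation"],s["finger_gap"],s["time_s"],r.pinch_z)
E
```

```text
pics
scene [[538.3, 0.0, 275.4], [0.0, 538.3, 208.4], [0.0, 0.0, 1.0]] [[-0.8986, -0.4386, 0.0129], [-0.2781, 0.5464, -0.79], [0.3395, -0.7135, -0.613]] [405.1, 202.2, 924.5]
top [[396.7, 0.0, 275.5], [0.0, 396.7, 200.9], [0.0, 0.0, 1.0]] [[0.0269, -0.9996, -0.0004], [-0.9835, -0.0264, -0.179], [0.1789, 0.0052, -0.9839]] [-85.4, 510.2, 826.9]
[ 247.22417251 -518.54979612  301.61548611] [ 9.75372899e-01  2.20559921e-01 -7.09724770e-05 -1.01161730e-03] 94.28374932794445 0.1 78.39999999999999
```

View pics/top0.png

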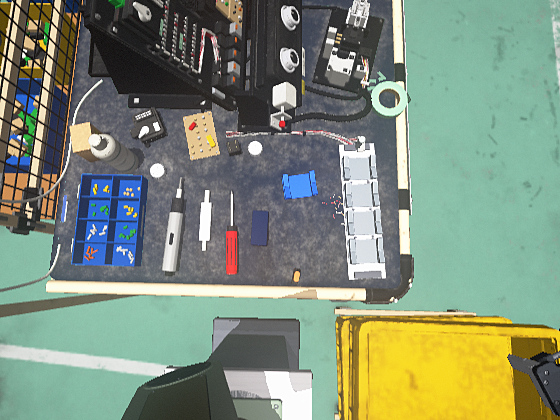

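View pics/scene0.png

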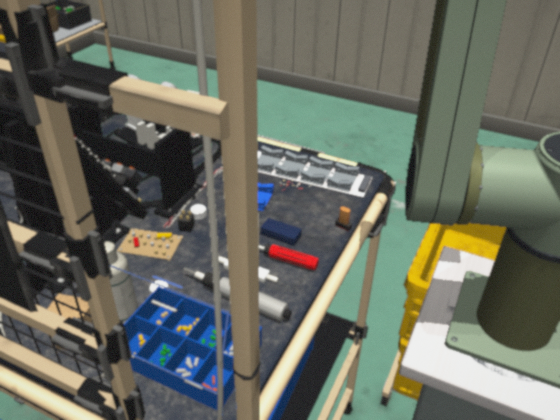

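The top view shows the tools at columns 172 (cordless driver), 206 (gauge), 232 (red driver) and 260 (case). A blue decoy rest is at (299,185), and the grey row runs from (360,145) to (365,275). Next I'll crop in closer.

Run:
```python
import cv2
a=cv2.imread("pics/top0.png")
cv2.imwrite("pics/c1.png",cv2.resize(a[125:290,325:425],None,fx=3.6,fy=3.6,interpolation=cv2.INTER_CUBIC))
cv2.imwrite("pics/c2.png",cv2.resize(a[170:285,150:280],None,fx=5,fy=5,interpolation=cv2.INTER_CUBIC))
```

```text
(no output)
```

View pics/c1.png

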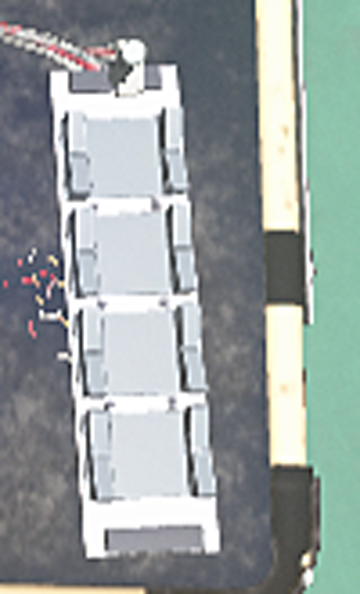

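View pics/c2.png

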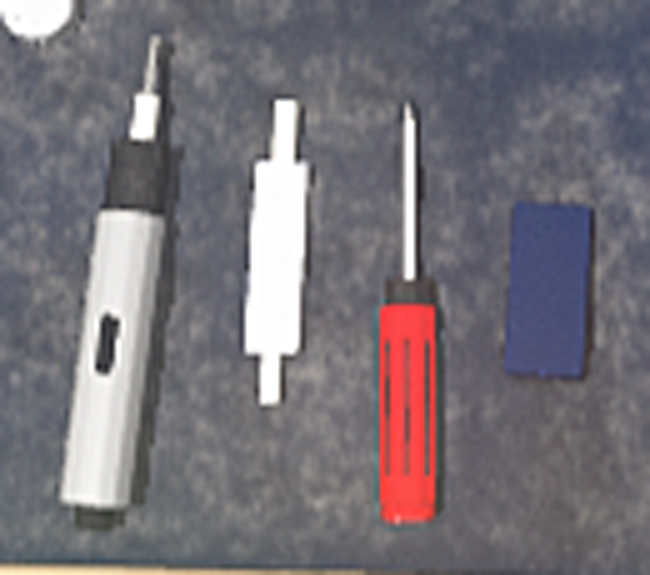

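The rest crop shows the post at the far end, with its top at crop (131,48) and the low block at the near end at crop (155,540). So the case goes on the farthest rest and the cordless driver on the nearest. Candidates are the four grey rests at full-image (360,165), (362,192), (364,222) and (366,250), and the blue decoy at (299,185), which stays put. The tools are unmistakable. I'll fit poses from these corners.

```bash
cat > h.py <<'E'
import numpy as np
from plant import camera_params
def px(p,z,n="top"):
    c=camera_params(n);K,R,t=map(np.array,(c["camera_matrix"],c["R"],c["t"]))
    d=R.T@np.linalg.inv(K)@np.array([p[0],p[1],1.]);o=-R.T@t
    return o+d*(z-o[2])/d[2]
def proj(X,n="top"):
    c=camera_params(n);K,R,t=map(np.array,(c["camera_matrix"],c["R"],c["t"]))
    v=K@(R@np.array(X,float)+t);return v[:2]/v[2]
E
python3 - <<'E'
from h import *
from scipy.optimize import least_squares
f=lambda p,s,o:((p[0]+.5)/s-.5+o[0],(p[1]+.5)/s-.5+o[1])
C=[[(66,112),(72,198),(183,108),(189,192)],[(72,210),(79,296),(189,205),(197,290)],[(79,310),(86,396),(197,305),(206,390)],[(87,410),(95,500),(208,405),(217,495)]]
src=[];dst=[]
for i,c in enumerate(C):
    u=52+64*i
    for p,(du,v) in zip(c,[(-27,37),(27,37),(-27,-37),(27,-37)]):
        dst.append(px(f(p,3.6,(325,125)),27)[:2]);src.append((u+du,v))
src=np.array(src);dst=np.array(dst)
# u along row from post (toward robot), v to the left(+y)
def T(q,s):
    a=q[2];e=np.array([-np.cos(a),-np.sin(a)]);n=np.array([-np.sin(a),np.cos(a)])
    return q[:2]+s[:,:1]*e+s[:,1:]*n
fit=least_squares(lambda q:(T(q,src)-dst).ravel(),[500,-260,0])
print(fit.x,np.round((T(fit.x,src)-dst),1).tolist())
for u in(0,52,116,180,244):
    P=T(fit.x,np.array([[u,0.]]))[0];print(u,P)
P=T(fit.x,np.array([[0,0.]]))[0];print("post top exp",(proj([*P,64])-[325,125])*3.6)
g=lambda p,z:np.round(px(f(p,5,(150,170)),z)[:2],1)
for n,z,pts in [("case",21,[(515,203),(592,205),(583,377),(505,374)]),("gauge pins,h",6,[(286,99),(270,405)]),("gaugehandle",12,[(255,162),(308,164),(299,355),(246,353)]),("red",13,[(409,103),(411,283),(406,521),(380,303),(437,306),(436,520),(380,518)]),("inline",16,[(156,37),(100,517),(98,210),(165,213),(131,507),(62,500)])]:
    q=[g(p,z) for p in pts];print(n,[list(x) for x in q],[round(float(np.hypot(*(q[i]-q[i-1]))),1) for i in range(len(q))])
E
```

```text
[ 6.52875073e+02 -2.58390295e+02  6.82155890e-02] [[0.1, 0.4], [2.5, 0.3], [0.5, 1.3], [1.7, 0.4], [0.3, -0.4], [1.2, 0.1], [0.1, -0.5], [0.5, -0.2], [0.1, -0.7], [-0.4, -0.3], [0.0, -1.1], [-1.0, -0.3], [-1.7, -0.4], [-1.1, 0.4], [-1.8, 0.1], [-1.1, 0.7]]
0 [ 652.8750731  -258.39029491]
52 [ 600.99601372 -261.9347551 ]
116 [ 537.14486371 -266.29716764]
180 [ 473.29371371 -270.65958018]
244 [ 409.4425637  -275.02199272]
post top exp [131.05614683  51.51337347]
case [[np.float64(494.2), np.float64(-20.5)], [np.float64(494.2), np.float64(-55.2)], [np.float64(416.9), np.float64(-53.6)], [np.float64(417.3), np.float64(-18.9)]] [76.9, 34.7, 77.3, 34.7]
gauge pins,h [[np.float64(542.4), np.float64(88.3)], [np.float64(401.5), np.float64(87.3)]] [140.9, 140.9]
gaugehandle [[np.float64(511.4), np.float64(99.7)], [np.float64(511.1), np.float64(75.4)], [np.float64(423.9), np.float64(74.5)], [np.float64(424.1), np.float64(98.4)]] [87.3, 24.3, 87.2, 23.9]
red [[np.float64(540.6), np.float64(30.4)], [np.float64(457.6), np.float64(25.6)], [np.float64(351.9), np.float64(22.9)], [np.float64(448.2), np.float64(39.2)], [np.float64(447.5), np.float64(13.4)], [np.float64(352.7), np.float64(9.7)], [np.float64(352.9), np.float64(34.5)]] [187.7, 83.1, 105.7, 97.7, 25.8, 94.9, 24.8]
inline [[np.float64(567.8), np.float64(148.0)], [np.float64(350.0), np.float64(157.5)], [np.float64(486.7), np.float64(168.7)], [np.float64(486.1), np.float64(138.2)], [np.float64(354.7), np.float64(144.2)], [np.float64(356.9), np.float64(174.9)]] [212.6, 218.0, 137.2, 30.5, 131.5, 30.8]
```

```bash
cat >> h.py <<'E'
def go(x,y,z,phi):
    from plant import r
    from scipy.spatial.transform import Rotation as Ro
    s=r.sense();R=Ro.from_quat(s["orientation"]);M=R.as_matrix()
    d=R.inv().apply(np.array([x,y,z])-s["tool_pos"])
    T=np.array([[-np.sin(phi),np.cos(phi),0],[np.cos(phi),np.sin(phi),0],[0,0,-1]]).T
    w=(R.inv()*Ro.from_matrix(T)).as_rotvec()
    print("xyz",np.round(d,1),"a",np.round(w,3),"t",s["time_s"],"gap",round(s["finger_gap"],1),"z",s["tool_pos"][2])
E
python3 -c "
from h import *
go(455.6,-37,200,-1.592)"
```

```text
xyz [ 395.3 -344.8  102.4] a [-0.002  0.     0.466] t 0.1 gap 94.3 z 301.6154861075704
```

Call:
{"fn": "drive_tool", "kwargs": {
  "moves": [
    {"x": 395.3, "y": -344.8, "z": 60, "az": 0.466, "claw": 0.49},
    {"x": 395.3, "y": -344.8, "z": 60, "az": 0.466, "claw": 0.49},
    {"x": 395.3, "y": -344.8, "z": 60, "az": 0.466, "claw": 0.49},
    {"x": 395.3, "y": -344.8, "z": 60, "az": 0.466, "claw": 0.49},
    {"x": 395.3, "y": -344.8, "z": 60, "az": 0.466, "claw": 0.49},
    {"x": 395.3, "y": -344.8, "z": 60, "az": 0.466, "claw": 0.49},
    {"x": 395.3, "y": -344.8, "z": 60, "az": 0.466, "claw": 0.49},
    {"x": 395.3, "y": -344.8, "z": 60, "az": 0.466, "claw": 0.49}
  ]
}}

```text
schema error: expected keys x, y, z, ax, ay, az, claw
```

```bash
python3 -c "
from h import *
go(455.6,-37,200,-1.592)"
```

```text
xyz [ 395.3 -344.8  102.4] a [-0.002  0.     0.466] t 0.1 gap 94.3 z 301.6154861075704
```

Call:
{"fn": "drive_tool", "kwargs": {
  "moves": [
    {"x": 395, "y": -345, "z": 60, "ax": 0, "ay": 0, "az": 0.466, "claw": 0.49},
    {"x": 395, "y": -345, "z": 60, "ax": 0, "ay": 0, "az": 0.466, "claw": 0.49},
    {"x": 395, "y": -345, "z": 60, "ax": 0, "ay": 0, "az": 0.466, "claw": 0.49},
    {"x": 395, "y": -345, "z": 60, "ax": 0, "ay": 0, "az": 0.466, "claw": 0.49},
    {"x": 395, "y": -345, "z": 60, "ax": 0, "ay": 0, "az": 0.466, "claw": 0.49},
    {"x": 395, "y": -345, "z": 60, "ax": 0, "ay": 0, "az": 0.466, "claw": 0.49},
    {"x": 395, "y": -345, "z": 60, "ax": 0, "ay": 0, "az": 0.466, "claw": 0.49},
    {"x": 395, "y": -345, "z": 60, "ax": 0, "ay": 0, "az": 0.466, "claw": 0.49}
  ]
}}

```text
time_s: 0.77
tool_pos: [378.6, -213.5, 264.3]
orientation: [1.0, -0.011, -0.0, -0.0]
ft_force: [1.0, 1.1, -0.3]
finger_gap: 48.6
gripper_force: 0.0
```

```bash
python3 -c "
from h import *
go(455.6,-37,200,-1.592)"
```

```text
xyz [  73.1 -178.1   64.4] a [-0.     0.    -0.001] t 0.7667 gap 48.6 z 264.34536753551765
```

Call:
{"fn": "drive_tool", "kwargs": {
  "moves": [
    {"x": 73, "y": -178, "z": 64, "ax": 0, "ay": 0, "az": 0, "claw": 0.49},
    {"x": 73, "y": -178, "z": 64, "ax": 0, "ay": 0, "az": 0, "claw": 0.49},
    {"x": 73, "y": -178, "z": 64, "ax": 0, "ay": 0, "az": 0, "claw": 0.49},
    {"x": 73, "y": -178, "z": 64, "ax": 0, "ay": 0, "az": 0, "claw": 0.49},
    {"x": 73, "y": -178, "z": 64, "ax": 0, "ay": 0, "az": 0, "claw": 0.49},
    {"x": 73, "y": -178, "z": 64, "ax": 0, "ay": 0, "az": 0, "claw": 0.49},
    {"x": 73, "y": -178, "z": 64, "ax": 0, "ay": 0, "az": 0, "claw": 0.49},
    {"x": 73, "y": -178, "z": 64, "ax": 0, "ay": 0, "az": 0, "claw": 0.49}
  ]
}}

```text
time_s: 1.43
tool_pos: [455.1, -39.5, 200.7]
orientation: [1.0, -0.01, -0.0, 0.0]
ft_force: [0.1, -0.1, -0.1]
finger_gap: 47.9
gripper_force: 0.0
```

```bash
python3 -c "
from h import *
from plant import *
import cv2
a=get_image('top');cv2.imwrite('pics/t1.png',cv2.resize(a[120:300,140:290],None,fx=3.3,fy=3.3,interpolation=2))
go(455.6,-37,101,-1.592)"
```

```text
xyz [  0.2  -3.2 100.1] a [ 0.001 -0.    -0.001] t 1.4833 gap 48.1 z 201.09142090139161
```

View pics/t1.png

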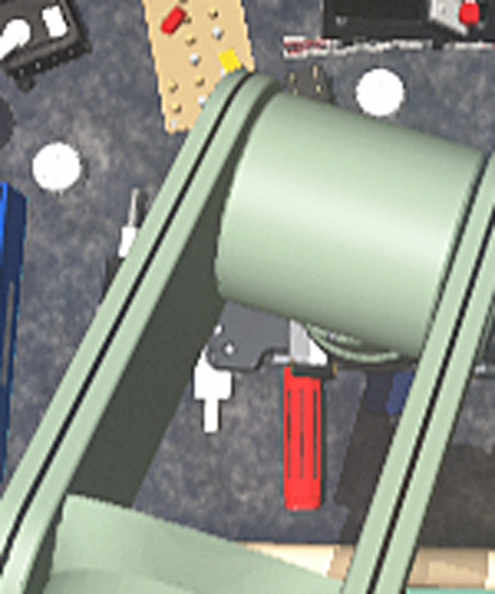

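The arm covers the case, and the other tools at crop (210,390) and (302,440) are undisturbed. I'll trust the calibrated pose and descend.

Call:
{"fn": "drive_tool", "kwargs": {
  "moves": [
    {"x": 0, "y": -3, "z": 0, "ax": 0, "ay": 0, "az": 0, "claw": 0.49},
    {"x": 0, "y": -3, "z": 35, "ax": 0, "ay": 0, "az": 0, "claw": 0.49},
    {"x": 0, "y": -3, "z": 65, "ax": 0, "ay": 0, "az": 0, "claw": 0.49},
    {"x": 0, "y": -3, "z": 85, "ax": 0, "ay": 0, "az": 0, "claw": 0.49},
    {"x": 0, "y": -3, "z": 95, "ax": 0, "ay": 0, "az": 0, "claw": 0.49},
    {"x": 0, "y": -3, "z": 100, "ax": 0, "ay": 0, "az": 0, "claw": 0.49},
    {"x": 0, "y": -3, "z": 100, "ax": 0, "ay": 0, "az": 0, "claw": 0.49},
    {"x": 0, "y": -3, "z": 100, "ax": 0, "ay": 0, "az": 0, "claw": 0.6}
  ]
}}

```text
time_s: 2.15
tool_pos: [456.3, -36.9, 101.8]
orientation: [1.0, -0.011, 0.001, 0.0]
ft_force: [0.1, 0.2, -0.1]
finger_gap: 44.4
gripper_force: 0.0
```

Call:
{"fn": "drive_tool", "kwargs": {
  "moves": [
    {"x": 0, "y": 0, "z": 0, "ax": 0, "ay": 0, "az": 0, "claw": 0.9},
    {"x": 0, "y": 0, "z": 0, "ax": 0, "ay": 0, "az": 0, "claw": 0.9},
    {"x": 0, "y": 0, "z": 0, "ax": 0, "ay": 0, "az": 0, "claw": 0.9},
    {"x": 0, "y": 0, "z": 0, "ax": 0, "ay": 0, "az": 0, "claw": 0.9},
    {"x": 0, "y": 0, "z": 0, "ax": 0, "ay": 0, "az": 0, "claw": 0.9},
    {"x": 0, "y": 0, "z": 0, "ax": 0, "ay": 0, "az": 0, "claw": 0.9},
    {"x": 0, "y": 0, "z": 0, "ax": 0, "ay": 0, "az": 0, "claw": 0.9},
    {"x": 0, "y": 0, "z": 0, "ax": 0, "ay": 0, "az": 0, "claw": 0.9}
  ]
}}

```text
time_s: 2.82
tool_pos: [456.7, -36.6, 102.3]
orientation: [1.0, -0.01, 0.001, 0.001]
ft_force: [-0.2, -0.2, 5.3]
finger_gap: 35.5
gripper_force: 30.0
```

Call:
{"fn": "drive_tool", "kwargs": {
  "moves": [
    {"x": 0, "y": 0, "z": -15, "ax": 0, "ay": 0, "az": 0, "claw": 0.9},
    {"x": 0, "y": 0, "z": -40, "ax": 0, "ay": 0, "az": 0, "claw": 0.9},
    {"x": 0, "y": 0, "z": -75, "ax": 0, "ay": 0, "az": 0, "claw": 0.9},
    {"x": 0, "y": 20, "z": -100, "ax": 0, "ay": 0, "az": -0.1, "claw": 0.9},
    {"x": 0, "y": 50, "z": -110, "ax": 0, "ay": 0, "az": -0.2, "claw": 0.9},
    {"x": 0, "y": 80, "z": -110, "ax": 0, "ay": 0, "az": -0.3, "claw": 0.9},
    {"x": 0, "y": 110, "z": -110, "ax": 0, "ay": 0, "az": -0.4, "claw": 0.9},
    {"x": 0, "y": 130, "z": -110, "ax": 0, "ay": 0, "az": -0.5, "claw": 0.9}
  ]
}}

```text
time_s: 3.48
tool_pos: [452.7, -168.2, 211.6]
orientation: [0.971, 0.239, 0.001, 0.001]
ft_force: [0.3, -0.1, 0.1]
finger_gap: 35.8
gripper_force: 30.0
```

```bash
python3 -c "
from h import *
go(601,-261,212,0.068)"
```

```text
xyz [ 8.83e+01  1.51e+02 -1.00e-01] a [ 2.000e-03  1.000e-03 -1.156e+00] t 3.4833 gap 35.8 z 211.58334668747264
```

Call:
{"fn": "drive_tool", "kwargs": {
  "moves": [
    {"x": 10, "y": 17, "z": 0, "ax": 0, "ay": 0, "az": -0.12, "claw": 0.9},
    {"x": 20, "y": 35, "z": 0, "ax": 0, "ay": 0, "az": -0.24, "claw": 0.9},
    {"x": 32, "y": 55, "z": 0, "ax": 0, "ay": 0, "az": -0.36, "claw": 0.9},
    {"x": 44, "y": 75, "z": 0, "ax": 0, "ay": 0, "az": -0.48, "claw": 0.9},
    {"x": 56, "y": 95, "z": 0, "ax": 0, "ay": 0, "az": -0.6, "claw": 0.9},
    {"x": 68, "y": 115, "z": 0, "ax": 0, "ay": 0, "az": -0.72, "claw": 0.9},
    {"x": 79, "y": 135, "z": 0, "ax": 0, "ay": 0, "az": -0.84, "claw": 0.9},
    {"x": 88, "y": 151, "z": 0, "ax": 0, "ay": 0, "az": -0.96, "claw": 0.9}
  ]
}}

```text
time_s: 4.15
tool_pos: [601.4, -260.1, 210.4]
orientation: [0.75, 0.661, 0.0, -0.0]
ft_force: [-1.0, 0.5, -0.3]
finger_gap: 35.4
gripper_force: 30.0
```

```bash
python3 -c "
from h import *
go(601,-261,170,0.068)"
```

```text
xyz [-0.9 -0.3 40.4] a [-0.    -0.    -0.194] t 4.15 gap 35.4 z 210.40994646680375
```

Call:
{"fn": "drive_tool", "kwargs": {
  "moves": [
    {"x": -1, "y": 0, "z": 0, "ax": 0, "ay": 0, "az": -0.1, "claw": 0.9},
    {"x": -1, "y": 0, "z": 10, "ax": 0, "ay": 0, "az": -0.194, "claw": 0.9},
    {"x": -1, "y": 0, "z": 25, "ax": 0, "ay": 0, "az": -0.194, "claw": 0.9},
    {"x": -1, "y": 0, "z": 40, "ax": 0, "ay": 0, "az": -0.194, "claw": 0.9},
    {"x": -1, "y": 0, "z": 50, "ax": 0, "ay": 0, "az": -0.194, "claw": 0.9},
    {"x": -1, "y": 0, "z": 56, "ax": 0, "ay": 0, "az": -0.194, "claw": 0.9},
    {"x": -1, "y": 0, "z": 56, "ax": 0, "ay": 0, "az": -0.194, "claw": 0.9},
    {"x": -1, "y": 0, "z": 56, "ax": 0, "ay": 0, "az": -0.194, "claw": 0.9}
  ]
}}

```text
time_s: 4.82
tool_pos: [600.2, -260.5, 154.7]
orientation: [0.685, 0.729, -0.0, -0.0]
ft_force: [0.1, -0.0, 0.4]
finger_gap: 35.8
gripper_force: 30.0
```

```bash
python3 -c "
from h import *
from plant import *
import cv2
a=get_image('top');b=get_image('scene')
cv2.imwrite('pics/t2.png',np.hstack([cv2.resize(a[100:290,310:425],(360,595),interpolation=2),cv2.resize(b[130:210,230:400],(425,200),interpolation=2).repeat(1,0) if 0 else cv2.copyMakeBorder(cv2.resize(b[130:210,230:400],(425,200),interpolation=2),0,395,0,0,cv2.BORDER_CONSTANT)]))
go(601,-261,128,0.068)"
```

```text
xyz [-0.1  0.1 27.9] a [ 0.002  0.001 -0.006] t 4.9167 gap 35.6 z 155.93320814011742
```

View pics/t2.png

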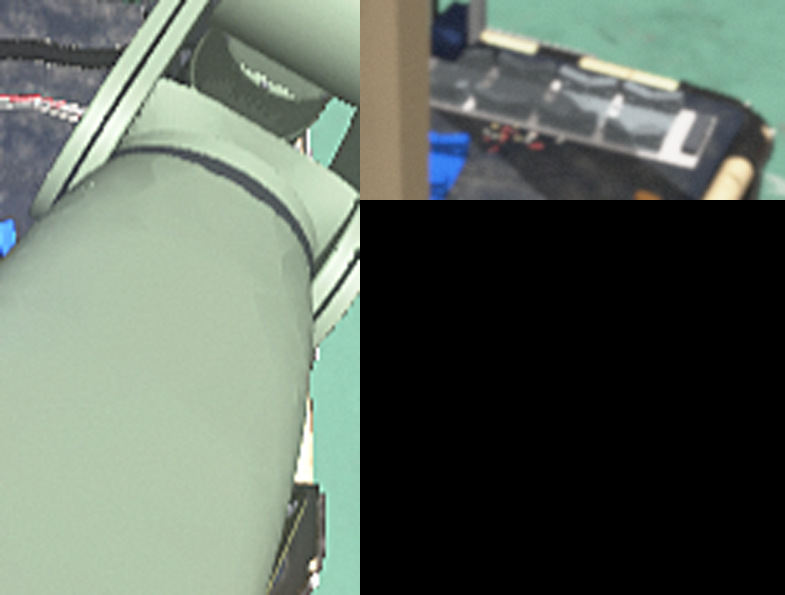

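The arm hides both views of the far rest. I'll lower by force and height: contact is expected at TCP z of about 127.

Call:
{"fn": "drive_tool", "kwargs": {
  "moves": [
    {"x": 0, "y": 0, "z": 10, "ax": 0, "ay": 0, "az": -0.006, "claw": 0.9},
    {"x": 0, "y": 0, "z": 18, "ax": 0, "ay": 0, "az": -0.006, "claw": 0.9},
    {"x": 0, "y": 0, "z": 23, "ax": 0, "ay": 0, "az": -0.006, "claw": 0.9},
    {"x": 0, "y": 0, "z": 25, "ax": 0, "ay": 0, "az": -0.006, "claw": 0.9},
    {"x": 0, "y": 0, "z": 26, "ax": 0, "ay": 0, "az": -0.006, "claw": 0.9},
    {"x": 0, "y": 0, "z": 27, "ax": 0, "ay": 0, "az": -0.006, "claw": 0.9},
    {"x": 0, "y": 0, "z": 27.5, "ax": 0, "ay": 0, "az": -0.006, "claw": 0.9},
    {"x": 0, "y": 0, "z": 27.5, "ax": 0, "ay": 0, "az": -0.006, "claw": 0.9}
  ]
}}

```text
time_s: 5.58
tool_pos: [600.5, -260.8, 127.7]
orientation: [0.683, 0.731, 0.0, 0.0]
ft_force: [-0.6, -0.7, 0.7]
finger_gap: 35.5
gripper_force: 30.0
```

Call:
{"fn": "drive_tool", "kwargs": {
  "moves": [
    {"x": 0, "y": 0, "z": 0.5, "ax": 0, "ay": 0, "az": 0, "claw": 0.9},
    {"x": 0, "y": 0, "z": 1, "ax": 0, "ay": 0, "az": 0, "claw": 0.9},
    {"x": 0, "y": 0, "z": 1, "ax": 0, "ay": 0, "az": 0, "claw": 0.58},
    {"x": 0, "y": 0, "z": 1, "ax": 0, "ay": 0, "az": 0, "claw": 0.54},
    {"x": 0, "y": 0, "z": 1, "ax": 0, "ay": 0, "az": 0, "claw": 0.52},
    {"x": 0, "y": 0, "z": 1, "ax": 0, "ay": 0, "az": 0, "claw": 0.52},
    {"x": 0, "y": 0, "z": 1, "ax": 0, "ay": 0, "az": 0, "claw": 0.52},
    {"x": 0, "y": 0, "z": 1, "ax": 0, "ay": 0, "az": 0, "claw": 0.52}
  ]
}}

```text
time_s: 6.25
tool_pos: [600.1, -260.6, 126.1]
orientation: [0.683, 0.731, -0.0, -0.0]
ft_force: [0.7, -0.3, 0.8]
finger_gap: 44.9
gripper_force: 0.0
```

Call:
{"fn": "drive_tool", "kwargs": {
  "moves": [
    {"x": 0, "y": 0, "z": -20, "ax": 0, "ay": 0, "az": 0, "claw": 0.52},
    {"x": 0, "y": 0, "z": -55, "ax": 0, "ay": 0, "az": 0, "claw": 0.52},
    {"x": 0, "y": -20, "z": -85, "ax": 0, "ay": 0, "az": 0, "claw": 0.52},
    {"x": 0, "y": -60, "z": -85, "ax": 0, "ay": 0, "az": 0.12, "claw": 0.52},
    {"x": 0, "y": -100, "z": -85, "ax": 0, "ay": 0, "az": 0.24, "claw": 0.6},
    {"x": 30, "y": -125, "z": -85, "ax": 0, "ay": 0, "az": 0.36, "claw": 0.6},
    {"x": 65, "y": -140, "z": -85, "ax": 0, "ay": 0, "az": 0.48, "claw": 0.6},
    {"x": 100, "y": -155, "z": -85, "ax": 0, "ay": 0, "az": 0.6, "claw": 0.6}
  ]
}}

```text
time_s: 6.92
tool_pos: [437.1, -171.0, 211.3]
orientation: [0.87, 0.492, 0.0, 0.0]
ft_force: [1.3, 0.8, -0.1]
finger_gap: 37.7
gripper_force: 0.0
```

```bash
python3 -c "
from h import *
go(467.6,87,212,-1.561)"
```

```text
xyz [ 236.8 -106.7   -0.7] a [ 0.   -0.    1.02] t 6.9167 gap 37.7 z 211.2684764796319
```

Call:
{"fn": "drive_tool", "kwargs": {
  "moves": [
    {"x": 33, "y": -15, "z": 0, "ax": 0, "ay": 0, "az": 0.125, "claw": 0.6},
    {"x": 66, "y": -30, "z": 0, "ax": 0, "ay": 0, "az": 0.25, "claw": 0.6},
    {"x": 99, "y": -45, "z": 0, "ax": 0, "ay": 0, "az": 0.37, "claw": 0.6},
    {"x": 132, "y": -60, "z": 0, "ax": 0, "ay": 0, "az": 0.49, "claw": 0.6},
    {"x": 165, "y": -75, "z": 0, "ax": 0, "ay": 0, "az": 0.61, "claw": 0.6},
    {"x": 195, "y": -88, "z": 0, "ax": 0, "ay": 0, "az": 0.73, "claw": 0.6},
    {"x": 220, "y": -99, "z": 0, "ax": 0, "ay": 0, "az": 0.85, "claw": 0.6},
    {"x": 237, "y": -107, "z": 0, "ax": 0, "ay": 0, "az": 0.97, "claw": 0.6}
  ]
}}

```text
time_s: 7.58
tool_pos: [466.8, 89.7, 211.6]
orientation: [0.998, 0.07, 0.0, -0.0]
ft_force: [0.0, -0.4, -0.4]
finger_gap: 37.7
gripper_force: 0.0
```

```bash
python3 -c "
from h import *
from plant import *
import cv2
a=get_image('top');b=get_image('scene')
cv2.imwrite('pics/t3.png',np.hstack([cv2.resize(a[100:290,310:425],(360,595),interpolation=2),cv2.copyMakeBorder(cv2.resize(b[130:220,230:400],(425,225),interpolation=2),0,370,0,0,cv2.BORDER_CONSTANT)]))
go(467.6,87,101,-1.561)"
```

```text
xyz [  0.4   2.9 110.5] a [-0.001 -0.001  0.138] t 7.6833 gap 37.7 z 211.47705850434537
```

View pics/t3.png

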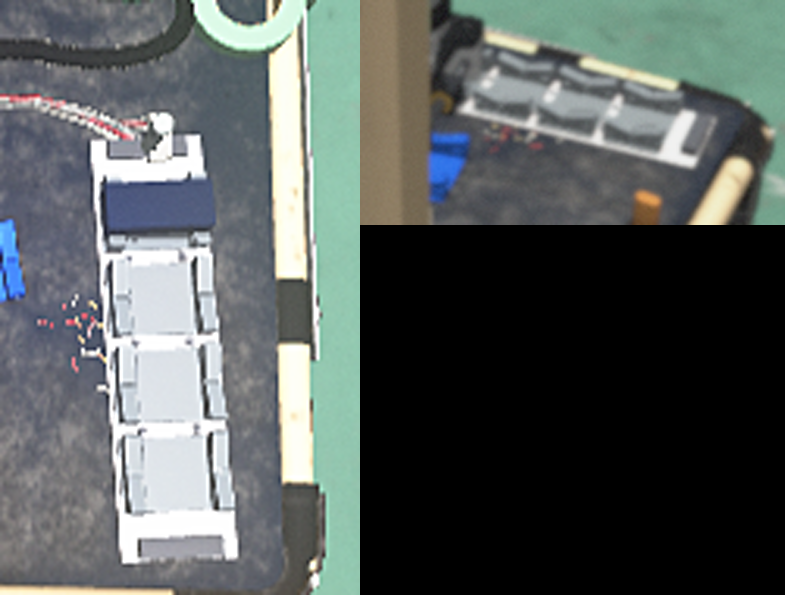

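The case lies across the far rest at crop (160,205) by the post, and the other three rests are empty. I'll check its pixel against the expected position while picking up the gauge.

```bash
python3 -c "
from h import *
a=.068;c=np.array([601,-261.9])
e=np.array([-np.cos(a),-np.sin(a)]);n=np.array([-np.sin(a),np.cos(a)])
for u,v in((-18,39),(-18,-39),(18,-39),(18,39)):
    print((proj([*(c+u*e+v*n),45.8])-[310,100])*[360/115,595/190])
"
```

```text
[105.04264242 178.94199025]
[213.47295178 174.62216539]
[217.88800318 223.26665121]
[108.67122127 227.64800864]
```

Call:
{"fn": "drive_tool", "kwargs": {
  "moves": [
    {"x": 0, "y": 3, "z": 0, "ax": 0, "ay": 0, "az": 0.12, "claw": 0.6},
    {"x": 0, "y": 3, "z": 10, "ax": 0, "ay": 0, "az": 0.138, "claw": 0.6},
    {"x": 0, "y": 3, "z": 45, "ax": 0, "ay": 0, "az": 0.138, "claw": 0.6},
    {"x": 0, "y": 3, "z": 75, "ax": 0, "ay": 0, "az": 0.138, "claw": 0.6},
    {"x": 0, "y": 3, "z": 97, "ax": 0, "ay": 0, "az": 0.138, "claw": 0.6},
    {"x": 0, "y": 3, "z": 107, "ax": 0, "ay": 0, "az": 0.138, "claw": 0.6},
    {"x": 0, "y": 3, "z": 111, "ax": 0, "ay": 0, "az": 0.138, "claw": 0.6},
    {"x": 0, "y": 3, "z": 111, "ax": 0, "ay": 0, "az": 0.138, "claw": 0.6}
  ]
}}

```text
time_s: 8.35
tool_pos: [466.8, 83.5, 99.5]
orientation: [1.0, 0.003, -0.001, 0.0]
ft_force: [0.4, -0.6, 0.0]
finger_gap: 37.7
gripper_force: 0.0
```

Call:
{"fn": "drive_tool", "kwargs": {
  "moves": [
    {"x": 0, "y": 0, "z": 0, "ax": 0, "ay": 0, "az": 0, "claw": 0.65},
    {"x": 0, "y": 0, "z": 0, "ax": 0, "ay": 0, "az": 0, "claw": 0.95},
    {"x": 0, "y": 0, "z": 0, "ax": 0, "ay": 0, "az": 0, "claw": 0.95},
    {"x": 0, "y": 0, "z": 0, "ax": 0, "ay": 0, "az": 0, "claw": 0.95},
    {"x": 0, "y": 0, "z": 0, "ax": 0, "ay": 0, "az": 0, "claw": 0.95},
    {"x": 0, "y": 0, "z": 0, "ax": 0, "ay": 0, "az": 0, "claw": 0.95},
    {"x": 0, "y": 0, "z": 0, "ax": 0, "ay": 0, "az": 0, "claw": 0.95},
    {"x": 0, "y": 0, "z": 0, "ax": 0, "ay": 0, "az": 0, "claw": 0.95}
  ]
}}

```text
time_s: 9.02
tool_pos: [468.5, 84.2, 101.8]
orientation: [1.0, 0.003, 0.002, 0.0]
ft_force: [-0.8, -0.3, 6.1]
finger_gap: 23.8
gripper_force: 30.0
```

```bash
python3 -c "
from h import *
go(467.6,87,101,-1.561)"
```

```text
xyz [-0.9 -2.8  0.8] a [ 0.    -0.003 -0.004] t 9.0167 gap 23.8 z 101.76029271412993
```

```bash
python3 -c "
from plant import *
import cv2,numpy as np
a=get_image('top');f=lambda c:cv2.resize(c,None,fx=7,fy=7,interpolation=2)
cv2.imwrite('pics/t4.png',np.hstack([f(a[135:215,338:392]),f(a[200:280,338:392])]))"
```

```text
(no output)
```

View pics/t4.png

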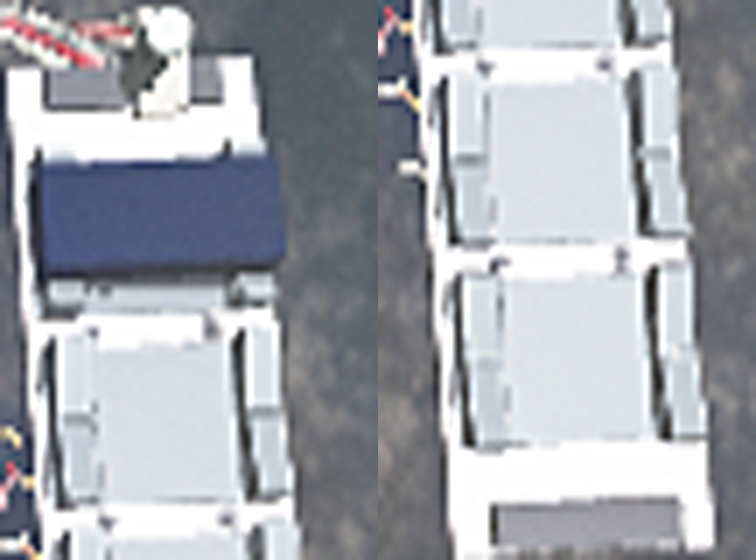

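Call:
{"fn": "drive_tool", "kwargs": {
  "moves": [
    {"x": 0, "y": 0, "z": -15, "ax": 0, "ay": 0, "az": 0, "claw": 0.95},
    {"x": 0, "y": 0, "z": -40, "ax": 0, "ay": 0, "az": 0, "claw": 0.95},
    {"x": 0, "y": 0, "z": -75, "ax": 0, "ay": 0, "az": 0, "claw": 0.95},
    {"x": 0, "y": 20, "z": -100, "ax": 0, "ay": 0, "az": -0.1, "claw": 0.95},
    {"x": 0, "y": 55, "z": -110, "ax": 0, "ay": 0, "az": -0.2, "claw": 0.95},
    {"x": 0, "y": 95, "z": -110, "ax": 0, "ay": 0, "az": -0.3, "claw": 0.95},
    {"x": 0, "y": 135, "z": -110, "ax": 0, "ay": 0, "az": -0.4, "claw": 0.95},
    {"x": 0, "y": 175, "z": -110, "ax": 0, "ay": 0, "az": -0.5, "claw": 0.95}
  ]
}}

```text
time_s: 9.73
tool_pos: [467.8, -91.9, 210.8]
orientation: [0.967, 0.253, 0.0, 0.0]
ft_force: [0.8, 0.2, -1.2]
finger_gap: 23.1
gripper_force: 30.0
```

```bash
python3 -c "
from h import *
f=lambda p,o:((p[0]+.5)/7-.5+338,(p[1]+.5)/7-.5+o)
a=.068;c=np.array([652.9,-258.4])
e=np.array([-np.cos(a),-np.sin(a)]);n=np.array([-np.sin(a),np.cos(a)])
for P,o in(((75,415),135),((265,409),135),((90,158),200),((281,153),200),((107,358),200),((305,358),200)):
    d=px(f(P,o),20)[:2]-c;print('valley u,v',d@e,d@n)
for P in((36,165),(278,156),(287,254),(43,273)):
    d=px(f(P,135),45.8)[:2]-c;print('case u,v',d@e,d@n)
for P in((495,505),(680,498),(683,545),(497,547)):
    d=px(f((P[0]-378,P[1]),200),14)[:2]-c;print('block',d@e,d@n)
go(537.1,-265.5,212,0.068)
"
```

```text
valley u,v 113.39078699897507 29.61043143011259
valley u,v 113.94999522544445 -32.23335599410436
valley u,v 178.20107074517392 29.59055218573213
valley u,v 179.11214829473036 -31.750872158330786
valley u,v 242.02129411592588 28.986261398307484
valley u,v 244.59997482200097 -33.644589175564086
case u,v 36.26753854674566 41.088211980215334
case u,v 36.48060271593863 -36.70684331468328
case u,v 68.9184855251167 -36.754067670681415
case u,v 71.93471269857645 41.407157555395514
block 287.8925771948851 28.16321596053738
block 288.123646210313 -30.395674643729972
block 302.7020608813105 -30.04887702085442
block 300.9105452862854 28.53168800247923
xyz [-24.7 185.3  -1.1] a [ 1.000e-03 -0.000e+00 -1.127e+00] t 9.7333 gap 23.1 z 210.7734320002233
```

Call:
{"fn": "drive_tool", "kwargs": {
  "moves": [
    {"x": -3, "y": 23, "z": 0, "ax": 0, "ay": 0, "az": -0.12, "claw": 0.95},
    {"x": -6, "y": 46, "z": 0, "ax": 0, "ay": 0, "az": -0.24, "claw": 0.95},
    {"x": -9, "y": 70, "z": 0, "ax": 0, "ay": 0, "az": -0.36, "claw": 0.95},
    {"x": -12, "y": 94, "z": 0, "ax": 0, "ay": 0, "az": -0.48, "claw": 0.95},
    {"x": -16, "y": 118, "z": 0, "ax": 0, "ay": 0, "az": -0.6, "claw": 0.95},
    {"x": -19, "y": 142, "z": 0, "ax": 0, "ay": 0, "az": -0.72, "claw": 0.95},
    {"x": -22, "y": 165, "z": 0, "ax": 0, "ay": 0, "az": -0.84, "claw": 0.95},
    {"x": -25, "y": 185, "z": 0, "ax": 0, "ay": 0, "az": -0.96, "claw": 0.95}
  ]
}}

```text
time_s: 10.4
tool_pos: [536.0, -265.8, 209.8]
orientation: [0.741, 0.671, -0.0, -0.0]
ft_force: [0.5, 0.4, -1.2]
finger_gap: 23.7
gripper_force: 30.0
```

```bash
python3 -c "
from h import *
f=lambda p,o:((p[0]+.5)/7-.5+338,(p[1]+.5)/7-.5+o)
a=.068;c=np.array([652.9,-258.4])
e=np.array([-np.cos(a),-np.sin(a)]);n=np.array([-np.sin(a),np.cos(a)])
for P,o in(((48,312),135),((276,303),135),((58,345),135),((278,322),135),((66,500),135),((292,493),135)):
    d=px(f(P,o),27)[:2]-c;print('rim u,v',d@e,d@n)
go(537.1,-266.5,170,0.068)
"
```

```text
rim u,v 80.36736943923846 37.20852428026417
rim u,v 80.42363698294447 -36.97396356243641
rim u,v 91.44822167242201 34.76518248182546
rim u,v 86.76276600138888 -37.0721563513473
rim u,v 142.34052756652025 35.909709955682885
rim u,v 143.0532847909482 -36.663423919145444
xyz [-0.5  1.2 39.8] a [-0.001 -0.    -0.168] t 10.4 gap 23.7 z 209.82223429654522
```

Call:
{"fn": "drive_tool", "kwargs": {
  "moves": [
    {"x": -0.5, "y": 1.2, "z": 0, "ax": 0, "ay": 0, "az": -0.1, "claw": 0.95},
    {"x": -0.5, "y": 1.2, "z": 10, "ax": 0, "ay": 0, "az": -0.168, "claw": 0.95},
    {"x": -0.5, "y": 1.2, "z": 25, "ax": 0, "ay": 0, "az": -0.168, "claw": 0.95},
    {"x": -0.5, "y": 1.2, "z": 45, "ax": 0, "ay": 0, "az": -0.168, "claw": 0.95},
    {"x": -0.5, "y": 1.2, "z": 60, "ax": 0, "ay": 0, "az": -0.168, "claw": 0.95},
    {"x": -0.5, "y": 1.2, "z": 70, "ax": 0, "ay": 0, "az": -0.168, "claw": 0.95},
    {"x": -0.5, "y": 1.2, "z": 75, "ax": 0, "ay": 0, "az": -0.168, "claw": 0.95},
    {"x": -0.5, "y": 1.2, "z": 75, "ax": 0, "ay": 0, "az": -0.168, "claw": 0.95}
  ]
}}

```text
time_s: 11.07
tool_pos: [536.3, -264.6, 133.8]
orientation: [0.685, 0.729, -0.0, -0.002]
ft_force: [-0.4, 0.6, -0.5]
finger_gap: 23.6
gripper_force: 30.0
```

```bash
python3 -c "
from h import *
go(537.5,-266.8,125,0.068)
"
```

```text
xyz [-2.2  1.1  8.8] a [-0.002 -0.002 -0.005] t 11.0667 gap 23.6 z 133.79414862922152
```

Call:
{"fn": "drive_tool", "kwargs": {
  "moves": [
    {"x": -1.5, "y": 1, "z": 4, "ax": 0, "ay": 0, "az": 0, "claw": 0.95},
    {"x": -1.5, "y": 1, "z": 6, "ax": 0, "ay": 0, "az": 0, "claw": 0.95},
    {"x": -1.5, "y": 1, "z": 7, "ax": 0, "ay": 0, "az": 0, "claw": 0.95},
    {"x": -1.5, "y": 1, "z": 8, "ax": 0, "ay": 0, "az": 0, "claw": 0.95},
    {"x": -1.5, "y": 1, "z": 8.5, "ax": 0, "ay": 0, "az": 0, "claw": 0.95},
    {"x": -1.5, "y": 1, "z": 8.5, "ax": 0, "ay": 0, "az": 0, "claw": 0.95},
    {"x": -1.5, "y": 1, "z": 8.5, "ax": 0, "ay": 0, "az": 0, "claw": 0.95},
    {"x": -1.5, "y": 1, "z": 8.5, "ax": 0, "ay": 0, "az": 0, "claw": 0.95}
  ]
}}

```text
time_s: 11.73
tool_pos: [538.3, -266.7, 127.0]
orientation: [0.685, 0.729, 0.0, 0.0]
ft_force: [0.3, 0.4, -1.0]
finger_gap: 23.5
gripper_force: 30.0
```

```bash
python3 -c "
from h import *
go(537.5,-266.8,125,0.068)
"
```

```text
xyz [-0.  -0.8  2. ] a [ 0.     0.    -0.005] t 11.7333 gap 23.5 z 127.0302942571988
```

Call:
{"fn": "drive_tool", "kwargs": {
  "moves": [
    {"x": 0, "y": -0.5, "z": 0.5, "ax": 0, "ay": 0, "az": 0, "claw": 0.95},
    {"x": 0, "y": -0.5, "z": 1, "ax": 0, "ay": 0, "az": 0, "claw": 0.95},
    {"x": 0, "y": -0.5, "z": 1.5, "ax": 0, "ay": 0, "az": 0, "claw": 0.95},
    {"x": 0, "y": -0.5, "z": 2, "ax": 0, "ay": 0, "az": 0, "claw": 0.95},
    {"x": 0, "y": -0.5, "z": 2.5, "ax": 0, "ay": 0, "az": 0, "claw": 0.95},
    {"x": 0, "y": -0.5, "z": 2.5, "ax": 0, "ay": 0, "az": 0, "claw": 0.95},
    {"x": 0, "y": -0.5, "z": 2.5, "ax": 0, "ay": 0, "az": 0, "claw": 0.95},
    {"x": 0, "y": -0.5, "z": 2.5, "ax": 0, "ay": 0, "az": 0, "claw": 0.95}
  ]
}}

```text
time_s: 12.4
tool_pos: [538.0, -266.8, 125.0]
orientation: [0.685, 0.729, 0.0, 0.0]
ft_force: [-1.0, 0.3, 4.9]
finger_gap: 23.8
gripper_force: 30.0
```

Call:
{"fn": "drive_tool", "kwargs": {
  "moves": [
    {"x": 0, "y": 0, "z": 0, "ax": 0, "ay": 0, "az": 0, "claw": 0.72},
    {"x": 0, "y": 0, "z": 0, "ax": 0, "ay": 0, "az": 0, "claw": 0.7},
    {"x": 0, "y": 0, "z": 0, "ax": 0, "ay": 0, "az": 0, "claw": 0.65},
    {"x": 0, "y": 0, "z": 0, "ax": 0, "ay": 0, "az": 0, "claw": 0.65},
    {"x": 0, "y": 0, "z": 0, "ax": 0, "ay": 0, "az": 0, "claw": 0.65},
    {"x": 0, "y": 0, "z": -15, "ax": 0, "ay": 0, "az": 0, "claw": 0.65},
    {"x": 0, "y": 0, "z": -45, "ax": 0, "ay": 0, "az": 0, "claw": 0.65},
    {"x": 0, "y": 0, "z": -85, "ax": 0, "ay": 0, "az": 0, "claw": 0.65}
  ]
}}

```text
time_s: 13.07
tool_pos: [535.5, -265.3, 206.1]
orientation: [0.685, 0.729, -0.001, -0.004]
ft_force: [0.6, -0.6, 0.5]
finger_gap: 33.1
gripper_force: 0.0
```

```bash
python3 -c "
from h import *
go(402.8,24.6,212,-1.53)
"
```

```text
xyz [ 297.6 -114.3   -3.4] a [-1.000e-02  1.000e-03  1.593e+00] t 13.0667 gap 33.1 z 206.114076114757
```

Call:
{"fn": "drive_tool", "kwargs": {
  "moves": [
    {"x": 20, "y": -10, "z": -4, "ax": 0, "ay": 0, "az": 0.12, "claw": 0.6},
    {"x": 55, "y": -22, "z": -4, "ax": 0, "ay": 0, "az": 0.24, "claw": 0.6},
    {"x": 90, "y": -36, "z": -4, "ax": 0, "ay": 0, "az": 0.36, "claw": 0.6},
    {"x": 125, "y": -50, "z": -4, "ax": 0, "ay": 0, "az": 0.48, "claw": 0.6},
    {"x": 160, "y": -64, "z": -4, "ax": 0, "ay": 0, "az": 0.6, "claw": 0.6},
    {"x": 195, "y": -78, "z": -4, "ax": 0, "ay": 0, "az": 0.72, "claw": 0.6},
    {"x": 230, "y": -90, "z": -4, "ax": 0, "ay": 0, "az": 0.84, "claw": 0.6},
    {"x": 260, "y": -100, "z": -4, "ax": 0, "ay": 0, "az": 0.96, "claw": 0.6}
  ]
}}

```text
time_s: 13.73
tool_pos: [420.0, -11.7, 213.1]
orientation: [0.945, 0.328, -0.0, -0.0]
ft_force: [0.4, 0.3, -0.6]
finger_gap: 37.8
gripper_force: 0.0
```

```bash
python3 -c "
from h import *
go(402.8,24.6,200,-1.53)
"
```

```text
xyz [  8.9 -39.2  13.1] a [-0.001  0.     0.627] t 13.7333 gap 37.8 z 213.07326758952576
```

Call:
{"fn": "drive_tool", "kwargs": {
  "moves": [
    {"x": 3, "y": -10, "z": 3, "ax": 0, "ay": 0, "az": 0.12, "claw": 0.6},
    {"x": 6, "y": -20, "z": 6, "ax": 0, "ay": 0, "az": 0.24, "claw": 0.6},
    {"x": 9, "y": -30, "z": 9, "ax": 0, "ay": 0, "az": 0.36, "claw": 0.6},
    {"x": 9, "y": -39, "z": 13, "ax": 0, "ay": 0, "az": 0.48, "claw": 0.6},
    {"x": 9, "y": -39, "z": 13, "ax": 0, "ay": 0, "az": 0.6, "claw": 0.6},
    {"x": 9, "y": -39, "z": 13, "ax": 0, "ay": 0, "az": 0.627, "claw": 0.6},
    {"x": 9, "y": -39, "z": 13, "ax": 0, "ay": 0, "az": 0.627, "claw": 0.6},
    {"x": 9, "y": -39, "z": 13, "ax": 0, "ay": 0, "az": 0.627, "claw": 0.6}
  ]
}}

```text
time_s: 14.4
tool_pos: [404.3, 22.6, 200.3]
orientation: [1.0, 0.024, 0.0, 0.0]
ft_force: [0.3, 0.4, -0.2]
finger_gap: 37.7
gripper_force: 0.0
```

```bash
python3 -c "
from h import *
from plant import *
import cv2
a=get_image('top');cv2.imwrite('pics/t5.png',cv2.resize(a[135:280,338:392],None,fx=4,fy=4,interpolation=2))
go(402.8,24.6,101,-1.53)
"
```

```text
xyz [-1.5 -2.1 99.4] a [ 0.    -0.     0.007] t 14.45 gap 37.8 z 200.39576005228523
```

View pics/t5.png

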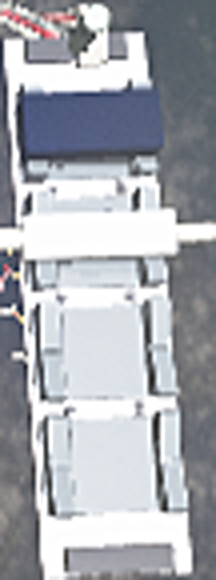

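The gauge lies across the second rest at crop (100,235), well seated. Next is the red driver.

Call:
{"fn": "drive_tool", "kwargs": {
  "moves": [
    {"x": -1, "y": -2, "z": 10, "ax": 0, "ay": 0, "az": 0.007, "claw": 0.6},
    {"x": -1, "y": -2, "z": 40, "ax": 0, "ay": 0, "az": 0.007, "claw": 0.6},
    {"x": -1, "y": -2, "z": 70, "ax": 0, "ay": 0, "az": 0.007, "claw": 0.6},
    {"x": -1, "y": -2, "z": 88, "ax": 0, "ay": 0, "az": 0.007, "claw": 0.6},
    {"x": -1, "y": -2, "z": 96, "ax": 0, "ay": 0, "az": 0.007, "claw": 0.6},
    {"x": -1, "y": -2, "z": 99, "ax": 0, "ay": 0, "az": 0.007, "claw": 0.6},
    {"x": -1, "y": -2, "z": 99, "ax": 0, "ay": 0, "az": 0.007, "claw": 0.6},
    {"x": -1, "y": -2, "z": 99, "ax": 0, "ay": 0, "az": 0.007, "claw": 0.65}
  ]
}}

```text
time_s: 15.12
tool_pos: [404.1, 24.4, 102.0]
orientation: [1.0, 0.02, 0.001, 0.0]
ft_force: [0.3, 0.1, 0.6]
finger_gap: 34.7
gripper_force: 0.0
```

Call:
{"fn": "drive_tool", "kwargs": {
  "moves": [
    {"x": 0, "y": 0, "z": 0, "ax": 0, "ay": 0, "az": 0, "claw": 0.7},
    {"x": 0, "y": 0, "z": 0, "ax": 0, "ay": 0, "az": 0, "claw": 0.95},
    {"x": 0, "y": 0, "z": 0, "ax": 0, "ay": 0, "az": 0, "claw": 0.95},
    {"x": 0, "y": 0, "z": 0, "ax": 0, "ay": 0, "az": 0, "claw": 0.95},
    {"x": 0, "y": 0, "z": 0, "ax": 0, "ay": 0, "az": 0, "claw": 0.95},
    {"x": 0, "y": 0, "z": 0, "ax": 0, "ay": 0, "az": 0, "claw": 0.95},
    {"x": 0, "y": 0, "z": 0, "ax": 0, "ay": 0, "az": 0, "claw": 0.95},
    {"x": 0, "y": 0, "z": 0, "ax": 0, "ay": 0, "az": 0, "claw": 0.95}
  ]
}}

```text
time_s: 15.78
tool_pos: [404.4, 24.4, 102.4]
orientation: [1.0, 0.02, 0.001, 0.0]
ft_force: [0.1, 0.5, 6.3]
finger_gap: 25.3
gripper_force: 30.0
```

```bash
python3 -c "
from h import *
go(402.8,24.6,101,-1.53)
"
```

```text
xyz [-1.6 -0.3  1.4] a [ 0.001 -0.003 -0.001] t 15.7833 gap 25.3 z 102.44298207687301
```

Call:
{"fn": "drive_tool", "kwargs": {
  "moves": [
    {"x": 0, "y": 0, "z": -15, "ax": 0, "ay": 0, "az": 0, "claw": 0.95},
    {"x": 0, "y": 0, "z": -40, "ax": 0, "ay": 0, "az": 0, "claw": 0.95},
    {"x": 0, "y": 0, "z": -75, "ax": 0, "ay": 0, "az": 0, "claw": 0.95},
    {"x": 0, "y": 20, "z": -100, "ax": 0, "ay": 0, "az": -0.1, "claw": 0.95},
    {"x": 0, "y": 50, "z": -110, "ax": 0, "ay": 0, "az": -0.2, "claw": 0.95},
    {"x": 10, "y": 80, "z": -110, "ax": 0, "ay": 0, "az": -0.3, "claw": 0.95},
    {"x": 20, "y": 110, "z": -110, "ax": 0, "ay": 0, "az": -0.4, "claw": 0.95},
    {"x": 30, "y": 140, "z": -110, "ax": 0, "ay": 0, "az": -0.5, "claw": 0.95}
  ]
}}

```text
time_s: 16.45
tool_pos: [438.8, -115.4, 211.7]
orientation: [0.963, 0.269, 0.0, 0.0]
ft_force: [0.2, -0.3, -0.6]
finger_gap: 25.5
gripper_force: 30.0
```

```bash
python3 -c "
from h import *
go(473.3,-269.7,212,0.068)
"
```

```text
xyz [-50.4 149.9  -0.2] a [ 1.000e-03 -0.000e+00 -1.094e+00] t 16.45 gap 25.5 z 211.74872745265532
```

Call:
{"fn": "drive_tool", "kwargs": {
  "moves": [
    {"x": -6, "y": 18, "z": 0, "ax": 0, "ay": 0, "az": -0.12, "claw": 0.95},
    {"x": -12, "y": 36, "z": 0, "ax": 0, "ay": 0, "az": -0.24, "claw": 0.95},
    {"x": -18, "y": 55, "z": 0, "ax": 0, "ay": 0, "az": -0.36, "claw": 0.95},
    {"x": -25, "y": 75, "z": 0, "ax": 0, "ay": 0, "az": -0.48, "claw": 0.95},
    {"x": -32, "y": 95, "z": 0, "ax": 0, "ay": 0, "az": -0.6, "claw": 0.95},
    {"x": -39, "y": 115, "z": 0, "ax": 0, "ay": 0, "az": -0.72, "claw": 0.95},
    {"x": -45, "y": 135, "z": 0, "ax": 0, "ay": 0, "az": -0.84, "claw": 0.95},
    {"x": -50, "y": 150, "z": 0, "ax": 0, "ay": 0, "az": -0.96, "claw": 0.95}
  ]
}}

```text
time_s: 17.12
tool_pos: [472.8, -269.9, 210.9]
orientation: [0.73, 0.683, -0.0, -0.0]
ft_force: [0.2, 0.8, -0.2]
finger_gap: 25.4
gripper_force: 30.0
```

```bash
python3 -c "
from h import *
go(473.3,-269.7,135,0.068)
"
```

```text
xyz [ 0.2  0.5 75.9] a [-0.    -0.    -0.134] t 17.1167 gap 25.4 z 210.9324526911467
```

Call:
{"fn": "drive_tool", "kwargs": {
  "moves": [
    {"x": 0, "y": 0.5, "z": 0, "ax": 0, "ay": 0, "az": -0.1, "claw": 0.95},
    {"x": 0, "y": 0.5, "z": 10, "ax": 0, "ay": 0, "az": -0.134, "claw": 0.95},
    {"x": 0, "y": 0.5, "z": 25, "ax": 0, "ay": 0, "az": -0.134, "claw": 0.95},
    {"x": 0, "y": 0.5, "z": 45, "ax": 0, "ay": 0, "az": -0.134, "claw": 0.95},
    {"x": 0, "y": 0.5, "z": 60, "ax": 0, "ay": 0, "az": -0.134, "claw": 0.95},
    {"x": 0, "y": 0.5, "z": 70, "ax": 0, "ay": 0, "az": -0.134, "claw": 0.95},
    {"x": 0, "y": 0.5, "z": 76, "ax": 0, "ay": 0, "az": -0.134, "claw": 0.95},
    {"x": 0, "y": 0.5, "z": 76, "ax": 0, "ay": 0, "az": -0.134, "claw": 0.95}
  ]
}}

```text
time_s: 17.78
tool_pos: [472.5, -267.9, 133.8]
orientation: [0.685, 0.729, -0.0, -0.002]
ft_force: [-0.4, 0.2, -0.7]
finger_gap: 25.3
gripper_force: 30.0
```

```bash
python3 -c "
from h import *
go(473.3,-269.7,123,0.068)
"
```

```text
xyz [-1.9  0.7 10.8] a [-0.002 -0.002 -0.005] t 17.7833 gap 25.3 z 133.78831427186256
```

Call:
{"fn": "drive_tool", "kwargs": {
  "moves": [
    {"x": -0.5, "y": 0, "z": 4, "ax": 0, "ay": 0, "az": 0, "claw": 0.95},
    {"x": -0.5, "y": 0, "z": 7, "ax": 0, "ay": 0, "az": 0, "claw": 0.95},
    {"x": -0.5, "y": 0, "z": 9, "ax": 0, "ay": 0, "az": 0, "claw": 0.95},
    {"x": -0.5, "y": 0, "z": 10, "ax": 0, "ay": 0, "az": 0, "claw": 0.95},
    {"x": -0.5, "y": 0, "z": 11, "ax": 0, "ay": 0, "az": 0, "claw": 0.95},
    {"x": -0.5, "y": 0, "z": 12, "ax": 0, "ay": 0, "az": 0, "claw": 0.95},
    {"x": -0.5, "y": 0, "z": 12, "ax": 0, "ay": 0, "az": 0, "claw": 0.95},
    {"x": -0.5, "y": 0, "z": 12, "ax": 0, "ay": 0, "az": 0, "claw": 0.95}
  ]
}}

```text
time_s: 18.45
tool_pos: [473.6, -269.1, 123.5]
orientation: [0.685, 0.729, 0.0, 0.0]
ft_force: [-0.3, -0.0, -0.1]
finger_gap: 25.4
gripper_force: 30.0
```

```bash
python3 -c "
from h import *
go(473.3,-269.7,123,0.068)
"
```

```text
xyz [-0.5 -0.3  0.5] a [ 0.     0.    -0.005] t 18.45 gap 25.4 z 123.53161757616719
```

Call:
{"fn": "drive_tool", "kwargs": {
  "moves": [
    {"x": -0.5, "y": -0.3, "z": 0.5, "ax": 0, "ay": 0, "az": 0, "claw": 0.95},
    {"x": -0.5, "y": -0.3, "z": 1, "ax": 0, "ay": 0, "az": 0, "claw": 0.95},
    {"x": -0.5, "y": -0.3, "z": 1.5, "ax": 0, "ay": 0, "az": 0, "claw": 0.95},
    {"x": -0.5, "y": -0.3, "z": 1.5, "ax": 0, "ay": 0, "az": 0, "claw": 0.95},
    {"x": -0.5, "y": -0.3, "z": 1.5, "ax": 0, "ay": 0, "az": 0, "claw": 0.95},
    {"x": -0.5, "y": -0.3, "z": 1.5, "ax": 0, "ay": 0, "az": 0, "claw": 0.7},
    {"x": -0.5, "y": -0.3, "z": 1.5, "ax": 0, "ay": 0, "az": 0, "claw": 0.68},
    {"x": -0.5, "y": -0.3, "z": 1.5, "ax": 0, "ay": 0, "az": 0, "claw": 0.63}
  ]
}}

```text
time_s: 19.12
tool_pos: [473.1, -269.7, 121.7]
orientation: [0.685, 0.729, -0.0, 0.0]
ft_force: [0.4, 0.2, -0.4]
finger_gap: 33.2
gripper_force: 0.0
```

Call:
{"fn": "drive_tool", "kwargs": {
  "moves": [
    {"x": 0, "y": 0, "z": 0, "ax": 0, "ay": 0, "az": 0, "claw": 0.63},
    {"x": 0, "y": 0, "z": 0, "ax": 0, "ay": 0, "az": 0, "claw": 0.63},
    {"x": 0, "y": 0, "z": -15, "ax": 0, "ay": 0, "az": 0, "claw": 0.63},
    {"x": 0, "y": 0, "z": -45, "ax": 0, "ay": 0, "az": 0, "claw": 0.63},
    {"x": 0, "y": 0, "z": -80, "ax": 0, "ay": 0, "az": 0, "claw": 0.63},
    {"x": 20, "y": 0, "z": -90, "ax": 0, "ay": 0, "az": 0.12, "claw": 0.53},
    {"x": 55, "y": 0, "z": -90, "ax": 0, "ay": 0, "az": 0.24, "claw": 0.48},
    {"x": 90, "y": 0, "z": -90, "ax": 0, "ay": 0, "az": 0.36, "claw": 0.48}
  ]
}}

```text
time_s: 19.78
tool_pos: [468.2, -180.1, 213.4]
orientation: [0.807, 0.591, 0.001, 0.002]
ft_force: [0.8, 1.0, -0.3]
finger_gap: 48.1
gripper_force: 0.0
```

```bash
python3 -c "
from h import *
go(427,155.5,212,-1.616)
"
```

```text
xyz [ 307.7 -140.3    0.7] a [ 0.004 -0.002  1.31 ] t 19.7833 gap 48.1 z 213.43439782464668
```

Call:
{"fn": "drive_tool", "kwargs": {
  "moves": [
    {"x": 36, "y": -16, "z": 0, "ax": 0, "ay": 0, "az": 0.12, "claw": 0.5},
    {"x": 73, "y": -32, "z": 0, "ax": 0, "ay": 0, "az": 0.24, "claw": 0.5},
    {"x": 110, "y": -49, "z": 0, "ax": 0, "ay": 0, "az": 0.36, "claw": 0.5},
    {"x": 147, "y": -66, "z": 0, "ax": 0, "ay": 0, "az": 0.48, "claw": 0.5},
    {"x": 184, "y": -83, "z": 0, "ax": 0, "ay": 0, "az": 0.6, "claw": 0.5},
    {"x": 220, "y": -100, "z": 0, "ax": 0, "ay": 0, "az": 0.72, "claw": 0.5},
    {"x": 256, "y": -117, "z": 0, "ax": 0, "ay": 0, "az": 0.84, "claw": 0.5},
    {"x": 288, "y": -132, "z": 0, "ax": 0, "ay": 0, "az": 0.96, "claw": 0.5}
  ]
}}

```text
time_s: 20.45
tool_pos: [429.1, 110.4, 211.8]
orientation: [0.981, 0.196, 0.0, 0.0]
ft_force: [0.5, 0.4, 0.1]
finger_gap: 47.0
gripper_force: 0.0
```

```bash
python3 -c "
from h import *
go(427,155.5,200,-1.616)
"
```

```text
xyz [ 15.4 -42.4  11.8] a [ 0.   -0.    0.44] t 20.45 gap 47.0 z 211.81867403684774
```

Call:
{"fn": "drive_tool", "kwargs": {
  "moves": [
    {"x": 5, "y": -12, "z": 3, "ax": 0, "ay": 0, "az": 0.12, "claw": 0.5},
    {"x": 10, "y": -25, "z": 6, "ax": 0, "ay": 0, "az": 0.24, "claw": 0.5},
    {"x": 15, "y": -36, "z": 9, "ax": 0, "ay": 0, "az": 0.36, "claw": 0.5},
    {"x": 15, "y": -42, "z": 12, "ax": 0, "ay": 0, "az": 0.44, "claw": 0.5},
    {"x": 15, "y": -42, "z": 12, "ax": 0, "ay": 0, "az": 0.44, "claw": 0.5},
    {"x": 15, "y": -42, "z": 12, "ax": 0, "ay": 0, "az": 0.44, "claw": 0.5},
    {"x": 15, "y": -42, "z": 12, "ax": 0, "ay": 0, "az": 0.44, "claw": 0.5},
    {"x": 15, "y": -42, "z": 12, "ax": 0, "ay": 0, "az": 0.44, "claw": 0.5}
  ]
}}

```text
time_s: 21.12
tool_pos: [427.5, 152.9, 200.0]
orientation: [1.0, -0.02, 0.0, 0.0]
ft_force: [0.4, -0.3, -0.0]
finger_gap: 47.2
gripper_force: 0.0
```

```bash
python3 -c "
from h import *
go(427,155.5,101,-1.616)
"
```

```text
xyz [-0.6 -2.6 99. ] a [ 0.    -0.     0.005] t 21.1167 gap 47.2 z 199.99963218192923
```

Call:
{"fn": "drive_tool", "kwargs": {
  "moves": [
    {"x": 0, "y": -2.5, "z": 10, "ax": 0, "ay": 0, "az": 0.005, "claw": 0.5},
    {"x": 0, "y": -2.5, "z": 40, "ax": 0, "ay": 0, "az": 0.005, "claw": 0.5},
    {"x": 0, "y": -2.5, "z": 70, "ax": 0, "ay": 0, "az": 0.005, "claw": 0.5},
    {"x": 0, "y": -2.5, "z": 88, "ax": 0, "ay": 0, "az": 0.005, "claw": 0.5},
    {"x": 0, "y": -2.5, "z": 96, "ax": 0, "ay": 0, "az": 0.005, "claw": 0.5},
    {"x": 0, "y": -2.5, "z": 99, "ax": 0, "ay": 0, "az": 0.005, "claw": 0.5},
    {"x": 0, "y": -2.5, "z": 99, "ax": 0, "ay": 0, "az": 0.005, "claw": 0.5},
    {"x": 0, "y": -2.5, "z": 99, "ax": 0, "ay": 0, "az": 0.005, "claw": 0.55}
  ]
}}

```text
time_s: 21.78
tool_pos: [428.3, 156.0, 101.7]
orientation: [1.0, -0.023, 0.001, -0.0]
ft_force: [0.2, 0.3, 0.8]
finger_gap: 43.7
gripper_force: 0.0
```

Call:
{"fn": "drive_tool", "kwargs": {
  "moves": [
    {"x": 0, "y": 0, "z": 0, "ax": 0, "ay": 0, "az": 0, "claw": 0.6},
    {"x": 0, "y": 0, "z": 0, "ax": 0, "ay": 0, "az": 0, "claw": 0.9},
    {"x": 0, "y": 0, "z": 0, "ax": 0, "ay": 0, "az": 0, "claw": 0.9},
    {"x": 0, "y": 0, "z": 0, "ax": 0, "ay": 0, "az": 0, "claw": 0.9},
    {"x": 0, "y": 0, "z": 0, "ax": 0, "ay": 0, "az": 0, "claw": 0.9},
    {"x": 0, "y": 0, "z": 0, "ax": 0, "ay": 0, "az": 0, "claw": 0.9},
    {"x": 0, "y": 0, "z": 0, "ax": 0, "ay": 0, "az": 0, "claw": 0.9},
    {"x": 0, "y": 0, "z": 0, "ax": 0, "ay": 0, "az": 0, "claw": 0.9}
  ]
}}

```text
time_s: 22.45
tool_pos: [428.4, 156.0, 102.0]
orientation: [1.0, -0.023, 0.001, -0.0]
ft_force: [-0.2, -0.3, 6.4]
finger_gap: 31.7
gripper_force: 30.0
```

Call:
{"fn": "drive_tool", "kwargs": {
  "moves": [
    {"x": 0, "y": 0, "z": -15, "ax": 0, "ay": 0, "az": 0, "claw": 0.9},
    {"x": 0, "y": 0, "z": -40, "ax": 0, "ay": 0, "az": 0, "claw": 0.9},
    {"x": 0, "y": 0, "z": -75, "ax": 0, "ay": 0, "az": 0, "claw": 0.9},
    {"x": 0, "y": 20, "z": -100, "ax": 0, "ay": 0, "az": -0.1, "claw": 0.9},
    {"x": 0, "y": 55, "z": -110, "ax": 0, "ay": 0, "az": -0.2, "claw": 0.9},
    {"x": 0, "y": 95, "z": -110, "ax": 0, "ay": 0, "az": -0.3, "claw": 0.9},
    {"x": 0, "y": 135, "z": -110, "ax": 0, "ay": 0, "az": -0.4, "claw": 0.9},
    {"x": 0, "y": 170, "z": -110, "ax": 0, "ay": 0, "az": -0.5, "claw": 0.9}
  ]
}}

```text
time_s: 23.12
tool_pos: [418.9, -10.4, 210.5]
orientation: [0.975, 0.222, -0.0, -0.0]
ft_force: [0.7, -0.6, -3.9]
finger_gap: 31.7
gripper_force: 30.0
```

```bash
python3 -c "
from h import *
go(409.4,-275,212,0.068)
"
```

```text
xyz [-123.   234.4   -1.5] a [-1.000e-03  0.000e+00 -1.192e+00] t 23.1167 gap 31.7 z 210.4838582385839
```

Call:
{"fn": "drive_tool", "kwargs": {
  "moves": [
    {"x": -15, "y": 28, "z": 0, "ax": 0, "ay": 0, "az": -0.12, "claw": 0.9},
    {"x": -30, "y": 56, "z": 0, "ax": 0, "ay": 0, "az": -0.24, "claw": 0.9},
    {"x": -45, "y": 85, "z": 0, "ax": 0, "ay": 0, "az": -0.36, "claw": 0.9},
    {"x": -60, "y": 114, "z": 0, "ax": 0, "ay": 0, "az": -0.48, "claw": 0.9},
    {"x": -76, "y": 145, "z": 0, "ax": 0, "ay": 0, "az": -0.6, "claw": 0.9},
    {"x": -92, "y": 176, "z": 0, "ax": 0, "ay": 0, "az": -0.72, "claw": 0.9},
    {"x": -108, "y": 206, "z": 0, "ax": 0, "ay": 0, "az": -0.84, "claw": 0.9},
    {"x": -122, "y": 233, "z": 0, "ax": 0, "ay": 0, "az": -0.96, "claw": 0.9}
  ]
}}

```text
time_s: 23.78
tool_pos: [408.3, -273.5, 209.8]
orientation: [0.774, 0.633, -0.0, -0.001]
ft_force: [1.1, 0.6, -3.3]
finger_gap: 31.3
gripper_force: 30.0
```

```bash
python3 -c "
from h import *
go(409.4,-273.8,135,0.068)
"
```

```text
xyz [-0.2  1.3 74.8] a [-0.001 -0.001 -0.267] t 23.7833 gap 31.3 z 209.83114475363053
```

Call:
{"fn": "drive_tool", "kwargs": {
  "moves": [
    {"x": 0, "y": 1, "z": 0, "ax": 0, "ay": 0, "az": -0.1, "claw": 0.9},
    {"x": 0, "y": 1, "z": 0, "ax": 0, "ay": 0, "az": -0.2, "claw": 0.9},
    {"x": 0, "y": 1, "z": 10, "ax": 0, "ay": 0, "az": -0.267, "claw": 0.9},
    {"x": 0, "y": 1, "z": 35, "ax": 0, "ay": 0, "az": -0.267, "claw": 0.9},
    {"x": 0, "y": 1, "z": 55, "ax": 0, "ay": 0, "az": -0.267, "claw": 0.9},
    {"x": 0, "y": 1, "z": 68, "ax": 0, "ay": 0, "az": -0.267, "claw": 0.9},
    {"x": 0, "y": 1, "z": 74, "ax": 0, "ay": 0, "az": -0.267, "claw": 0.9},
    {"x": 0, "y": 1, "z": 74, "ax": 0, "ay": 0, "az": -0.267, "claw": 0.9}
  ]
}}

```text
time_s: 24.45
tool_pos: [408.8, -270.7, 134.5]
orientation: [0.685, 0.729, 0.0, -0.003]
ft_force: [0.0, 0.5, -4.2]
finger_gap: 31.7
gripper_force: 30.0
```

Call:
{"fn": "drive_tool", "kwargs": {
  "moves": [
    {"x": 0, "y": 0, "z": 4, "ax": 0, "ay": 0, "az": 0, "claw": 0.9},
    {"x": 0, "y": 0, "z": 7, "ax": 0, "ay": 0, "az": 0, "claw": 0.9},
    {"x": 0, "y": 0, "z": 9, "ax": 0, "ay": 0, "az": 0, "claw": 0.9},
    {"x": 0, "y": 0, "z": 10, "ax": 0, "ay": 0, "az": 0, "claw": 0.9},
    {"x": 0, "y": 0, "z": 10, "ax": 0, "ay": 0, "az": 0, "claw": 0.9},
    {"x": 0, "y": 0, "z": 10, "ax": 0, "ay": 0, "az": 0, "claw": 0.9},
    {"x": 0, "y": 0, "z": 10, "ax": 0, "ay": 0, "az": 0, "claw": 0.9},
    {"x": 0, "y": 0, "z": 10, "ax": 0, "ay": 0, "az": 0, "claw": 0.9}
  ]
}}

```text
time_s: 25.12
tool_pos: [410.5, -272.3, 127.1]
orientation: [0.685, 0.729, 0.0, 0.0]
ft_force: [0.3, -0.4, -3.2]
finger_gap: 31.2
gripper_force: 30.0
```

```bash
python3 -c "
from h import *
go(409.4,-273.8,122,0.068)
"
```

```text
xyz [-1.4 -1.2  5.1] a [ 0.     0.    -0.006] t 25.1167 gap 31.2 z 127.09649451955546
```

Call:
{"fn": "drive_tool", "kwargs": {
  "moves": [
    {"x": -1.5, "y": -1, "z": 1.5, "ax": 0, "ay": 0, "az": 0, "claw": 0.9},
    {"x": -1.5, "y": -1, "z": 3, "ax": 0, "ay": 0, "az": 0, "claw": 0.9},
    {"x": -1.5, "y": -1, "z": 4, "ax": 0, "ay": 0, "az": 0, "claw": 0.9},
    {"x": -1.5, "y": -1, "z": 5, "ax": 0, "ay": 0, "az": 0, "claw": 0.9},
    {"x": -1.5, "y": -1, "z": 5, "ax": 0, "ay": 0, "az": 0, "claw": 0.9},
    {"x": -1.5, "y": -1, "z": 5, "ax": 0, "ay": 0, "az": 0, "claw": 0.9},
    {"x": -1.5, "y": -1, "z": 5, "ax": 0, "ay": 0, "az": 0, "claw": 0.9},
    {"x": -1.5, "y": -1, "z": 5, "ax": 0, "ay": 0, "az": 0, "claw": 0.9}
  ]
}}

```text
time_s: 25.78
tool_pos: [409.9, -274.1, 122.9]
orientation: [0.685, 0.729, 0.0, 0.001]
ft_force: [-1.9, 2.4, 5.1]
finger_gap: 31.7
gripper_force: 30.0
```

Call:
{"fn": "drive_tool", "kwargs": {
  "moves": [
    {"x": 0, "y": 0, "z": 0, "ax": 0, "ay": 0, "az": 0, "claw": 0.63},
    {"x": 0, "y": 0, "z": 0, "ax": 0, "ay": 0, "az": 0, "claw": 0.6},
    {"x": 0, "y": 0, "z": 0, "ax": 0, "ay": 0, "az": 0, "claw": 0.56},
    {"x": 0, "y": 0, "z": 0, "ax": 0, "ay": 0, "az": 0, "claw": 0.56},
    {"x": 0, "y": 0, "z": 0, "ax": 0, "ay": 0, "az": 0, "claw": 0.56},
    {"x": 0, "y": 0, "z": -15, "ax": 0, "ay": 0, "az": 0, "claw": 0.56},
    {"x": 0, "y": 0, "z": -45, "ax": 0, "ay": 0, "az": 0, "claw": 0.56},
    {"x": 0, "y": 0, "z": -80, "ax": 0, "ay": 0, "az": 0, "claw": 0.56}
  ]
}}

```text
time_s: 26.45
tool_pos: [408.0, -272.4, 200.3]
orientation: [0.685, 0.729, 0.0, -0.003]
ft_force: [0.3, -0.2, 0.3]
finger_gap: 41.0
gripper_force: 0.0
```

Call:
{"fn": "drive_tool", "kwargs": {
  "moves": [
    {"x": 40, "y": 0, "z": -10, "ax": 0, "ay": 0, "az": 0.1, "claw": 0.5},
    {"x": 80, "y": 0, "z": -10, "ax": 0, "ay": 0, "az": 0.2, "claw": 0.5},
    {"x": 120, "y": 0, "z": -10, "ax": 0, "ay": 0, "az": 0.2, "claw": 0.5},
    {"x": 160, "y": 0, "z": -10, "ax": 0, "ay": 0, "az": 0.2, "claw": 0.5},
    {"x": 200, "y": 0, "z": -10, "ax": 0, "ay": 0, "az": 0.2, "claw": 0.5},
    {"x": 240, "y": 0, "z": -10, "ax": 0, "ay": 0, "az": 0.2, "claw": 0.5},
    {"x": 260, "y": 0, "z": -10, "ax": 0, "ay": 0, "az": 0.2, "claw": 0.5},
    {"x": 260, "y": 0, "z": -10, "ax": 0, "ay": 0, "az": 0.2, "claw": 0.5}
  ]
}}

```text
time_s: 27.12
tool_pos: [392.2, -11.0, 211.5]
orientation: [0.752, 0.659, 0.0, -0.001]
ft_force: [0.1, 0.0, -0.5]
finger_gap: 46.7
gripper_force: 0.0
```

```bash
python3 -c "
from plant import *
import cv2,numpy as np
a=get_image('top');b=get_image('scene')
cv2.imwrite('pics/t6.png',np.hstack([cv2.resize(a[135:285,285:395],None,fx=4,fy=4,interpolation=2),cv2.copyMakeBorder(cv2.resize(b[130:220,240:370],None,fx=2.7,fy=2.7,interpolation=2),0,357,0,0,cv2.BORDER_CONSTANT)]))"
```

```text
(no output)
```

View pics/t6.png

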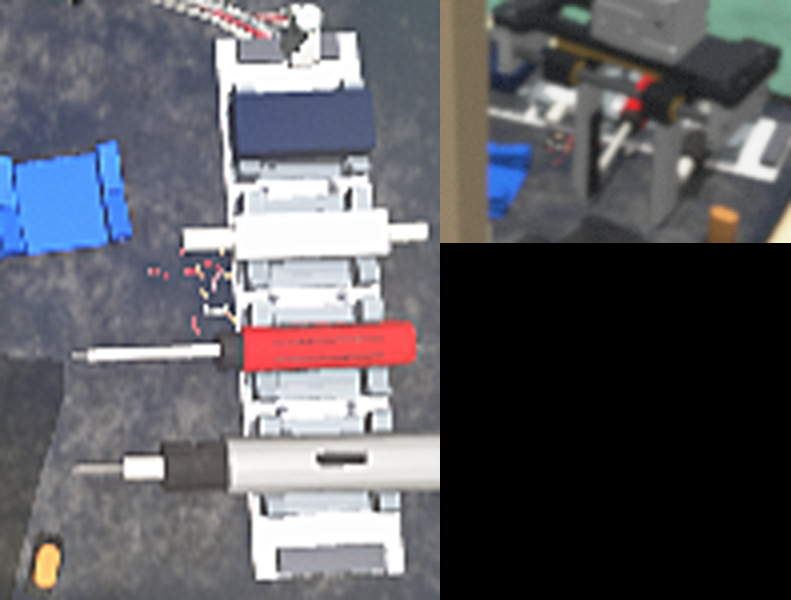

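All four tools lie on their rests in order: case (303,122), gauge (312,233), red driver (330,347) and cordless driver (335,463). I'll check their centring numerically.

```bash
python3 -c "
from h import *
f=lambda p:((p[0]+.5)/4-.5+285,(p[1]+.5)/4-.5+135)
a=.068;c=np.array([652.9,-258.4])
e=np.array([-np.cos(a),-np.sin(a)]);n=np.array([-np.sin(a),np.cos(a)])
for nm,z,P in [('case',45.8,(234,93)),('case',45.8,(373,90)),('case',45.8,(373,146)),('case',45.8,(236,155)),('g',35,(236,215)),('g',35,(388,209)),('g',35,(389,251)),('g',35,(237,257)),('g pin',29,(184,240)),('g pin',29,(428,233)),('red tip -138',33,(73,355)),('red end 51',33,(416,343)),('inl tip 142',36.6,(76,468)),('inl front 59',36.6,(230,465))]:
    d=px(f(P),z)[:2]-c;print(nm,np.round([d@e,d@n],1))
"
```

```text
case [35.7 40.1]
case [ 37.2 -38. ]
case [ 69.5 -35.1]
case [71.5 41.6]
g [103.3  42. ]
g [103.4 -43.4]
g [127.4 -41.8]
g [127.3  43.2]
g pin [115.2  71.2]
g pin [116.9 -66.3]
red tip -138 [178.2 137.4]
red end 51 [179.3 -52.7]
inl tip 142 [240.4 139.3]
inl front 59 [242.2  55.6]
```

```bash
python3 -c "
from plant import *
import cv2,numpy as np
a=get_image('top');f=lambda c:cv2.resize(c,None,fx=7,fy=7,interpolation=2)
cv2.imwrite('pics/t7.png',f(a[235:282,335:405]));cv2.imwrite('pics/t8.png',f(a[135:215,335:395]))"
```

```text
(no output)
```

View pics/t7.png

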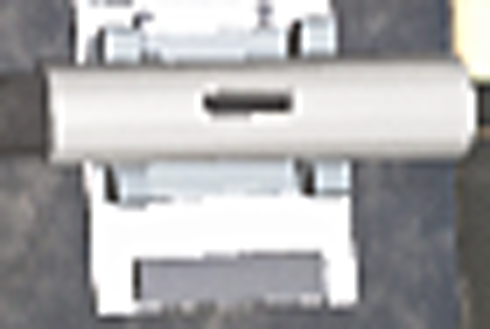

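View pics/t8.png

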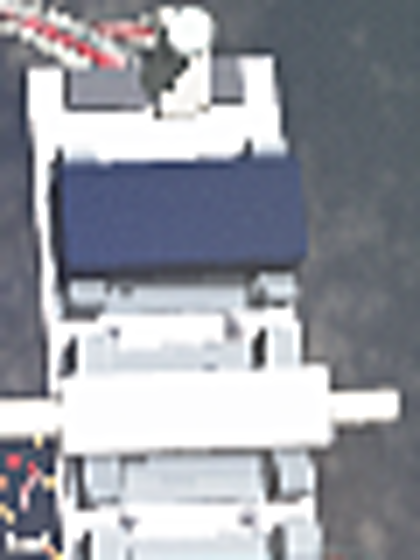

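The cordless driver's body runs from crop columns 48 to 473. The case runs from 58 to 302 and is level with the saddles.

```bash
python3 -c "
from h import *
a=.068;c=np.array([652.9,-258.4])
e=np.array([-np.cos(a),-np.sin(a)]);n=np.array([-np.sin(a),np.cos(a)])
for o,nm,z,P in [(235,'front +59',36.6,(48,115)),(235,'rear -71',36.6,(473,103)),(235,'rimR',27,(351,190)),(235,'rimL',27,(116,201)),(235,'rimR far',27,(334,18)),(235,'rimL far',27,(103,30)),(135,'case',45.8,(57,166)),(135,'case',45.8,(300,157)),(135,'case',45.8,(307,256)),(135,'case',45.8,(63,270)),(135,'rimL1',27,(68,308)),(135,'rimR1',27,(297,300))]:
    d=px(((P[0]+.5)/7-.5+335,(P[1]+.5)/7-.5+o),z)[:2]-c;print(nm,np.round([d@e,d@n],1))
"
```

```text
front +59 [242.4  57.1]
rear -71 [244.1 -75.2]
rimR [269.1 -37.5]
rimL [269.4  36.2]
rimR far [215.3 -37. ]
rimL far [216.   36.3]
case [36.6 41.1]
case [ 36.8 -37. ]
case [ 69.6 -36.4]
case [70.9 41.7]
rimL1 [79.  37.4]
rimR1 [ 79.4 -37.1]
```

```bash
python3 -c "
from plant import r
print(r.close_job())"
```

```text
the job is handed in; nothing more can be done
None
```

All four tools are on their rests and released, running case, gauge, red driver, cordless driver away from the post; by camera each is within about 3 mm of centre, and the job was handed in at about 27 s.

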